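# Change the specimen on the microscope stage

### The job

First take the finished red specimen puck off the inspection stage and stand it in the blue tray. Then build the new specimen up on the middle of the stage, in this order from the bottom: black disc, brass ring, white specimen cup with its foot down inside the ring, yellow lid fully home on the cup, all centred and level. Do not disturb the loupe or the amber bottle.

Things in the scene. Friction and masses are not known exactly. Their poses are not given: they have to be found in the camera images.
- stage: Fixed inspection stage: round aluminium pedestal, 110 mm diameter, 22 mm high, flat top marked with a thin blue circle of 86 mm diameter. Origin at the centre of its underside on the bench, z up; the top is 22 mm above the origin. At the start the red puck stands on it; nothing else does.
- tray_blue: Fixed shallow open tray of blue plastic, 120 x 120 mm outside, 12 mm high, walls and floor 4 mm thick; empty at the start; the finished puck goes near its middle. Origin at the centre of its underside on the bench, z up, x and y along its sides. It may be on the left or the right of the stage.
- tray_grey: Fixed shallow open tray of grey plastic, same size as the blue one, on the other side of the stage; stays empty. Origin at the centre of its underside.
- puck: Loose resin-mounted specimen puck: upright red cylinder, 40 mm diameter, 34 mm high, with a small steel rectangle in its top; about 60 g. Origin at the centre of its underside, z up its axis. Starts upright on the stage. It is to be stood upright on the blue tray's floor.
- disc: Loose black plastic contrast disc, 62 mm diameter, 16 mm thick, about 60 g, lying flat. Origin at the centre of its underside, z up. Bottom piece of the stack.
- spacer: Loose brass ring, 58 mm outer and 44 mm inner diameter, 18 mm high, about 120 g, lying flat. Origin at the centre of its underside, z up. Second piece; it lies on the flat top of the black disc.
- cup: Loose white plastic specimen cup with a green and black chip fixed inside, about 60 g. Round foot 14 mm high (38 mm diameter, tapering to 32 mm at the bottom); above it an open cylindrical bowl of 54 mm outer and 42 mm inner diameter, from 14 to 34 mm above the origin. Origin at the centre of the foot's underside, z up; starts upright. The foot goes down into the brass ring until the bowl's underside rests on the ring: the cup's origin is then 4 mm above the ring's origin.
- lid: Loose yellow plastic lid, about 50 g: spigot underneath 36 mm diameter (tapering to 30 mm at the bottom) and 5 mm deep, flat plate 54 mm diameter from 5 to 10 mm above the origin, and an upright black round knob of 18 mm diameter in the middle, from 10 to 30 mm above the origin. Origin at the centre of the spigot's underside, z up; starts upright. The spigot drops into the cup's mouth until the plate rests on the rim: the lid's origin is then 29 mm above the cup's origin.
- loupe: Bystander: loose eye loupe, upright dark steel waisted cylinder with a pale glass top, 38 mm diameter, 40 mm high; origin at the centre of its underside. Leave it where it is.
- bottle: Bystander: loose small amber bottle with a white cap, 32 mm diameter, 58 mm high; origin at the centre of its underside. Leave it where it is.
There are look-alikes about, which are no part of the job. Several things have the shape of the puck; the one meant has the colours described above.

How it is judged (in metres and radians):
On the way, in this order (a step that is already met when the one before it is completed fails the run):
1. the red specimen puck stands in the blue tray, released (horizontal distance between puck and tray_blue below 0.035 m and z of puck in the frame of tray_blue between 0.001 and 0.008 m and angle between puck's own z axis and vertical below 0.07 rad and contact force between the fingers and puck below 0.2 N), for 0.2 s.
2. the black disc lies centred on the cleared stage, released (horizontal distance between disc and stage below 0.012 m and z of disc in the frame of stage between 0.019 and 0.025 m and angle between disc's own z axis and vertical below 0.07 rad and contact force between the fingers and disc below 0.2 N), for 0.2 s.
3. the brass ring lies centred on the black disc, released (horizontal distance between spacer and disc below 0.01 m and z of spacer in the frame of disc between 0.0135 and 0.0185 m and angle between spacer's own z axis and vertical below 0.07 rad and contact force between the fingers and spacer below 0.2 N), for 0.2 s.
4. the white cup is nested in the brass ring, released (horizontal distance between cup and spacer below 0.006 m and z of cup in the frame of spacer between 0.0015 and 0.0065 m and angle between cup's own z axis and vertical below 0.07 rad and contact force between the fingers and cup below 0.2 N), for 0.2 s.
5. the yellow lid closes the cup, released (horizontal distance between lid and cup below 0.007 m and z of lid in the frame of cup between 0.0265 and 0.0315 m and angle between lid's own z axis and vertical below 0.07 rad and contact force between the fingers and lid below 0.2 N), for 0.2 s.
At the end, for the whole second after the job is handed in: Centres within: puck 35 mm of the blue tray's, on its floor; disc 12 mm of the stage's; ring 10 mm of the disc's and 18 mm of the stage's; cup seated in the ring (6 mm) and lid on the cup (7 mm), heights to 2.5 mm; all level within 4 degrees, released, at rest (horizontal distance between puck and tray_blue below 0.035 m and z of puck in the frame of tray_blue between 0.001 and 0.008 m and angle between each of puck, disc, spacer, cup, lid's own z axis and vertical below 0.07 rad and linear speed of each of puck, disc, spacer, cup, lid below 0.02 m/s and angular speed of each of puck, disc, spacer, cup, lid below 0.2 rad/s and horizontal distance between disc and stage below 0.012 m and z of disc in the frame of stage between 0.019 and 0.025 m and horizontal distance between spacer and disc below 0.01 m and z of spacer in the frame of disc between 0.0135 and 0.0185 m and horizontal distance between cup and spacer below 0.006 m and z of cup in the frame of spacer between 0.0015 and 0.0065 m and horizontal distance between lid and cup below 0.007 m and z of lid in the frame of cup between 0.0265 and 0.0315 m and horizontal distance between spacer and stage below 0.018 m); the robot touches nothing.
It fails at once if the loupe is shifted by more than 20 mm or tipped over (distance of loupe from where it was at the start of the episode above 0.02 m or angle between loupe's own z axis and vertical above 0.5 rad).
It fails at once if the bottle is shifted by more than 20 mm or tipped over (distance of bottle from where it was at the start of the episode above 0.02 m or angle between bottle's own z axis and vertical above 0.5 rad).
It also fails if it takes over 125 s, if anything falls off the work surface, if the arm or the gripper's body presses on something with over 40 N, if the wrist force passes 120 N, or if a joint passes its speed limit or range.

### The arm

A 6-joint arm with a two-finger parallel gripper is mounted at the origin on the work surface. World frame = base frame: x ahead of the robot, y to its left, z up, the work surface at z = 0. Lengths are in m, angles in degrees, forces in N, time in s.
With the tool pointing down it reaches from about 0.4 to 0.825 m from the base axis. Payload 7 kg.
Tool frame: the origin (TCP) lies at the very end of the fingers, on their centre line; the grasp point (between the pads) lies r.tcp_to_grasp behind it (r.tcp_to_grasp is the distance from the TCP to the grasp point, in m); z points along the fingers, y is the line along which they close (so a half turn about z gives the same grasp; the last joint's range is limited). The gripper opens to 88 mm and grips with 3 to 60 N. Pads are 19 mm wide; open, the fingers measure 130 mm over their backs; the gripper's body (78 mm by 193 mm) begins 47 mm behind the grasp point.
Start: joints at [-58.894, 20.546, 0.682, 0, -70.136, -16.507], TCP at [0.17, -0.653, 0.227] pointing down, gripper open.
Joint ranges: [-176.03, 176.03], [-82.01, 121.73], [-58.28, 71.71], [-173.87, 95.51], [-174.79, -0.11], [-173.66, 173.66]. Speed limits (degrees/s): [136.94, 136.94, 172.46, 180, 180, 180].

### API

Orientations are given as [roll, pitch, yaw] about the fixed x, y, z axes, in that order (R = Rz(yaw) Ry(pitch) Rx(roll)).
In Python, from bench import r gives the robot as it stands. The module is installed in compiled form; this text tells all that it offers.
- The arm moves only by the tool step_arm, never from a script. Its argument "commands" is one flat list of numbers, 5 for each row, row after row: the shift along the tool's x, y, z in cm, then the turn about the tool's z in degrees, then the finger opening in cm, from 0 to 8.76. A call has 1 to 12 rows; each row is the pose to reach, as a shift and turn from the pose commanded when the call began, along the tool's axes at that moment; what a row does not reach only later rows make up. A row lasts 1/10 s, in which the tool goes at most 50 mm and 8.59 degrees, less where a joint would pass 70% of its speed; a pose out of reach is approached as far as the arm can. A call with a gripper value outside its range is refused whole. The fingers move at their own pace and stop on an object; "grip_force" is the grip in N (left out, the last holds). Time passes only in rows, so rows that repeat a pose let the fingers close. It gives the time, the measured TCP pose, the force, the opening and the grip force at its end, in the units of the state.
- r.observe(): the state, without advancing time (a new reading comes with each control period).
- r.grab_frame(name): name is "scene" or "top" or "wrist"; returns a dict with "pixels" (420x560x3 uint8, blue, green, red), "K" (3x3 intrinsics, pixels), "rvec" (rotation vector, rad) and "tvec" (3), from world to camera coordinates, as OpenCV has them. Camera axes: x right, y down, z forward; pixel columns grow to the right and rows downward; lengths in m; the calibration is good to about 2 mm. A picture is of the moment at which its call begins. There is no depth.
- r.hand_in(): hands the job in; it is judged then, once.
The state is a dict: "clock": time; "joint_pos": joint angles; "qd": joint speeds; "effort": joint torques, N m; "eef_pos": TCP position; "tool_rot": TCP orientation; "ft_force": force on the tool from outside, world axes, zero at the start; "torque": the same for the moment, N m; "width": finger opening in m; "finger_force": force on a finger pad.
Only numpy, scipy, OpenCV 4.12 (cv2) and the standard library are available. Lean on these libraries where they do the work, as an engineer would, in place of code of your own. Each camera call takes 0.05 s, during which the arm holds its last target. There are 200 camera calls.

## Working session

There is one attempt and no reset: what is moved stays moved. The work goes in short steps, Python scripts to look and compute and a tool call to move; the robot and the scene stay as the last step left them, time stands still between calls to the robot, and variables do not carry over. Pictures are saved under pics/ and viewed, at most 14 in all, crops included, and the job is handed in when it is done.

Besides the shell and the picture viewer there is one more tool, called by a JSON object that holds its "op" and its "data". step_arm: Moves the arm, as the interface text tells. Its arguments: {"type":"object","properties":{"commands":{"type":"array"},"grip_force":{"type":"number"}},"required":["commands"]}

```bash
mkdir -p pics; cat > h.py <<'E'
from bench import r
import numpy as np, cv2
from scipy.spatial.transform import Rotation as R
def grab(name,fn=None):
    f=r.grab_frame(name); 
    np.savez(f'{name}.npz',**f)
    if fn: cv2.imwrite('pics/'+fn,f['pixels'])
    return f
def load(name): return dict(np.load(f'{name}.npz'))
def ray(f,u,v):
    Rm=cv2.Rodrigues(np.array(f['rvec'],float))[0]; t=np.array(f['tvec'],float).ravel()
    d=Rm.T@np.linalg.solve(f['K'],[u,v,1.]); return -Rm.T@t,d
def at(f,u,v,z):
    c,d=ray(f,u,v); return c+d*(z-c[2])/d[2]
def tri(*obs):
    A=np.zeros((3,3));b=np.zeros(3)
    for f,u,v in obs:
        c,d=ray(f,u,v); d=d/np.linalg.norm(d); P=np.eye(3)-np.outer(d,d); A+=P;b+=P@c
    return np.linalg.solve(A,b)
def proj(f,p): return cv2.projectPoints(np.array(p,float).reshape(-1,3),f['rvec'],f['tvec'],f['K'],None)[0].reshape(-1,2)
def togo(p,s=None):
    "shift in tool axes, cm"
    s=s or r.observe(); return R.from_euler('xyz',s['tool_rot'],degrees=True).inv().apply(np.array(p)-s['eef_pos'])*100
E
python3 - <<'E'
from h import *
a=grab('scene','scene0.png');b=grab('top','top0.png')
print(r.observe(),r.tcp_to_grasp)
for n,f in(('s',a),('t',b)): print(n,f['K'].tolist(),ray(f,280,210))
E
```

```text
{'clock': 0.1, 'joint_pos': array([-5.88938562e+01,  2.05886670e+01,  6.39981467e-01, -1.79370270e-02,
       -7.01359062e+01, -1.65068135e+01]), 'qd': array([ 0.07726183, -0.05729531,  0.1407957 ,  0.12279745, -0.10143481,
        0.01702095]), 'effort': array([-6.92234153e-04, -5.84165668e+01,  2.93750417e+01,  7.01552331e+00,
        1.01572357e-02, -7.09956612e-05]), 'eef_pos': array([ 0.17000703, -0.65279574,  0.22570795]), 'tool_rot': array([ 1.79914103e+02, -7.86935628e-03, -1.65406771e+02]), 'ft_force': array([ 1.02023447,  0.47150061, -0.52727551]), 'torque': array([-0.01413643, -0.04384093, -0.03406746]), 'finger_force': 0.0, 'width': 0.08776455269141212} 0.0188
s [[491.08157269254906, 0.0, 279.60216428714904], [0.0, 491.08157269254906, 204.56883660873444], [0.0, 0.0, 1.0]] (array([ 1.33284385, -0.17438607,  0.82604036]), array([-0.70232038,  0.17509594, -0.69008004]))
t [[456.61514685513333, 0.0, 283.33790642360384], [0.0, 456.61514685513333, 210.47312934087486], [0.0, 0.0, 1.0]] (array([ 0.44617618, -0.00967506,  1.26232521]), array([ 0.09694731,  0.01745965, -0.99516375]))
```

View pics/scene0.png

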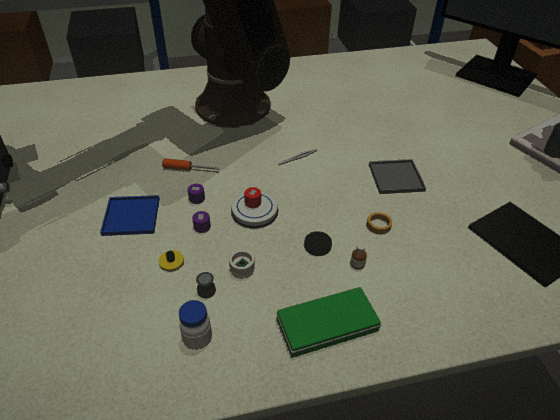

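View pics/top0.png

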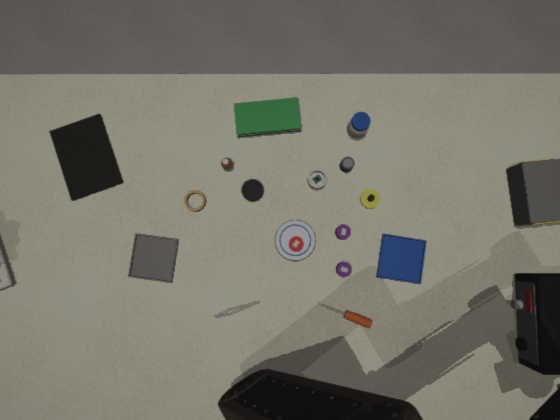

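The scene view shows three puck-shaped things: red at scene (253,197) / top (296,243), and two purple ones at scene (196,193) and (201,221). The red one on the stage fits. The blue tray is at top (402,259), the loupe at (347,164) and the bottle at (227,163). Next I'll enlarge both views.

```bash
python3 - <<'E'
from h import *
a=load('scene')['pixels'][150:300,95:415]; b=load('top')['pixels'][145:290,125:440]
k=2.5
cv2.imwrite('pics/sc.png',cv2.resize(a,None,fx=k,fy=k,interpolation=3)); cv2.imwrite('pics/tc.png',cv2.resize(b,None,fx=k,fy=k,interpolation=3))
E
```

```text
(no output)
```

View pics/sc.png

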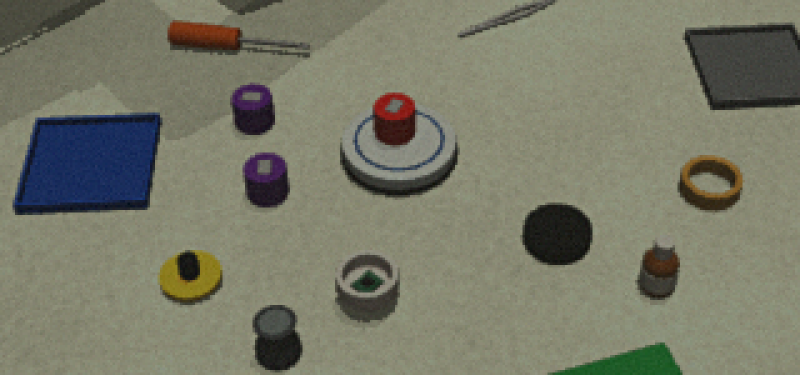

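View pics/tc.png

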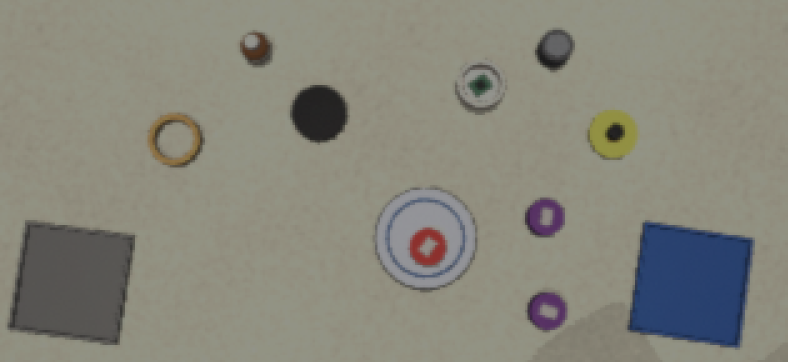

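```bash
python3 - <<'E'
from h import *
a=load('scene');b=load('top')
P=dict(puck=((395,103),(428,246),.056),stage=((400,141),(426,238),.022),ring=((711,177),(175,139),.018),cup=((367,274),(481,86),.034),
 disc=((557,230),(319,113),.016),lidplate=((190,274),(613,134),.010),knob=((187,257),(616,131),.030),loupe=((275,321),(557,45),.04),bottle=((664,245),(252,42),.058),purp1=((266,164),(546,216),.034),purp2=((253,96),(548,310),.034),
 t1=((38,117),(628,332),.012),t2=((160,114),(643,222),.012),t3=((148,207),(753,238),.012),t4=((16,211),(740,347),.012))
for n,(s,t,z) in P.items():
    s=(95+s[0]/2.5,150+s[1]/2.5);t=(125+t[0]/2.5,145+t[1]/2.5)
    print(n,*(np.round(1000*x).astype(int) for x in(tri((a,*s),(b,*t)),at(a,*s,z),at(b,*t,z))))
E
```

```text
puck [476 -29  59] [473 -27  56] [475 -31  56]
stage [485 -28  18] [490 -26  22] [485 -30  22]
ring [594 248  16] [596 249  18] [593 246  18]
cup [651 -88  27] [657 -87  34] [650 -90  34]
disc [623  90  11] [628  90  16] [622  88  16]
lidplate [ 601 -235    7] [ 603 -234   10] [ 600 -236   10]
knob [ 601 -235   30] [ 601 -233   30] [ 601 -236   30]
loupe [ 694 -170   39] [ 695 -168   40] [ 694 -172   40]
bottle [695 160  52] [700 159  58] [693 157  58]
purp1 [ 508 -156   37] [ 506 -154   34] [ 508 -159   34]
purp2 [ 408 -158   34] [ 408 -156   34] [ 408 -160   34]
t1 [ 386 -305   17] [ 369 -364   12] [ 384 -249   12]
t2 [ 499 -243  107] [ 390 -248   12] [ 503 -267   12]
t3 [ 495 -323   18] [ 516 -265   12] [ 486 -386   12]
t4 [ 360 -412 -121] [ 496 -382   12] [ 368 -369   12]
```

The red puck with the steel inset is the one meant, since both look-alikes are purple. Measured heights match the text to within a few mm. Now I'll move above the puck.

{"op": "step_arm", "data": {"commands": [-4,4.6,0,0,7,-8,9.2,0,0,7,-12,13.9,0,0,7,-16,18.6,0,0,7,-20,23.3,0,0,7,-24,28,0,0,7,-28,32.6,0,0,7,-32,37.2,0,0,7,-36,41.9,0,0,7,-40,46.5,0,0,7,-43,50,0,0,7,-45.2,52.6,0,0,7], "grip_force": 20}}

```text
clock: 1.3
eef_pos: [0.4342, -0.1122, 0.2268]
tool_rot: [180.0, 0.0, -165.4]
ft_force: [1.8, -0.4, -0.2]
width: 0.0699
finger_force: 0.0
```

{"op": "step_arm", "data": {"commands": [0,0,0,0,7,0,0,0,0,7,0,0,0,0,7]}}

```text
clock: 1.6
eef_pos: [0.4334, -0.1147, 0.2263]
tool_rot: [180.0, -0.0, -165.4]
ft_force: [0.8, -0.4, -0.5]
width: 0.0699
finger_force: 0.0
```

```bash
python3 - <<'E'
from h import *
s=r.observe();print(s['clock'],s['eef_pos'],s['tool_rot'],s['joint_pos'],togo([.476,-.029,.15],s))
f=grab('wrist','w0.png');print(ray(f,280,210),f['K'][0,0],proj(f,[[.475,-.03,.056],[.486,-.029,.022]]))
E
```

```text
1.6 [ 0.43337776 -0.11469076  0.22628654] [ 1.79991396e+02 -4.39651301e-02 -1.65410485e+02] [ 1.05024001e+01 -1.39766435e+00 -2.63907829e+01 -6.00931442e-03
 -6.50513481e+01 -8.59103511e+01] [-6.28912582  7.21800213  7.62491399]
(array([ 0.36095432, -0.13359161,  0.38467769]), array([ 0.26778108,  0.06246616, -0.9614981 ])) 375.48803333878686 [[358.55935036 253.33043047]
 [349.86370462 250.45158728]]
```

View pics/w0.png

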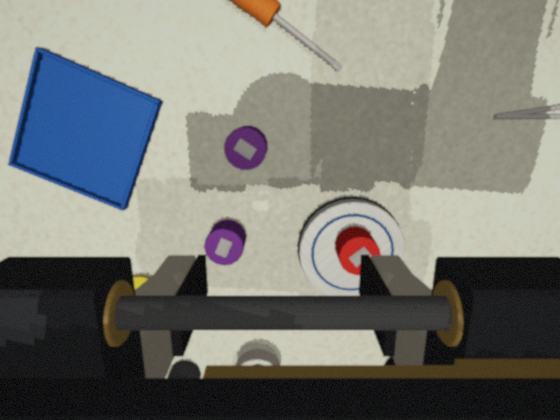

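The wrist view shows the red puck top at (358,252) and the stage circle centred at (351,251), both within 2 px of prediction. The blue tray is at upper left. I'll descend and grip the puck.

{"op": "step_arm", "data": {"commands": [-2.1,2.4,0,0,7,-4.2,4.9,0,0,7,-6.2,7.3,3,0,7,-6.2,7.3,7,0,7,-6.2,7.3,11,0,7,-6.2,7.3,15,0,7,-6.2,7.3,17.5,0,7,-6.2,7.3,19,0,7,-6.2,7.3,19,0,7,-6.2,7.3,19,0,3,-6.2,7.3,19,0,3,-6.2,7.3,19,0,3]}}

```text
clock: 2.85
eef_pos: [0.4762, -0.0281, 0.0377]
tool_rot: [180.0, 0.1, -165.4]
ft_force: [0.4, 0.4, -0.3]
width: 0.0516
finger_force: 0.0
```

{"op": "step_arm", "data": {"commands": [0,0,0,0,3,0,0,0,0,3,0,0,0,0,3,0,0,0,0,3]}}

```text
clock: 3.25
eef_pos: [0.4759, -0.0279, 0.0373]
tool_rot: [-180.0, 0.1, -165.4]
ft_force: [-2.5, -0.6, 7.3]
width: 0.0395
finger_force: 20.0
```

```bash
python3 - <<'E'
from h import *
f=load('wrist')
c=np.mean([at(f,u,v,.012) for u,v in((38,48),(161,100),(125,209),(11,163))],0);print('tray',c)
print('stage',at(f,351,251,.022),'puck',at(f,358,252,.056))
t=[.436,-.318,.15]; print(togo(t))
E
```

```text
tray [ 0.43691401 -0.31341509  0.012     ]
stage [ 0.48628732 -0.0276752   0.022     ] puck [ 0.47384718 -0.03092236  0.056     ]
[ 11.17853151 -27.06036439 -11.27873385]
```

{"op": "step_arm", "data": {"commands": [0,0,-2.5,0,3,0,0,-6,0,3,1,-2.4,-8,0,3,2.6,-6.2,-8,0,3,4.2,-10,-8,0,3,5.8,-14,-8,0,3,7.4,-18,-8,0,3,9,-21.8,-8,0,3,10.4,-25.2,-8,0,3,11.2,-27.1,-8,0,3,11.2,-27.1,-8,0,3,11.2,-27.1,-6,0,3]}}

```text
clock: 4.45
eef_pos: [0.4368, -0.3196, 0.0983]
tool_rot: [-179.9, 0.2, -165.5]
ft_force: [1.4, 0.6, 0.4]
width: 0.0391
finger_force: 20.0
```

```bash
python3 - <<'E'
from h import *
s=r.observe();print(s['eef_pos'],s['width'],togo([.436,-.317,.0200],s))
E
```

```text
[ 0.43678484 -0.3196457   0.0982843 ] 0.03914671553711241 [0.03654888 0.29561654 7.82762689]
```

{"op": "step_arm", "data": {"commands": [0,0.2,2.5,0,3,0,0.2,5,0,3,0,0.2,6.5,0,3,0,0.2,7.2,0,3,0,0.2,7.5,0,3,0,0.2,7.5,0,3]}}

```text
clock: 5.05
eef_pos: [0.4352, -0.3164, 0.0218]
tool_rot: [-180.0, 0.0, -165.4]
ft_force: [0.3, 0.3, 0.0]
width: 0.0392
finger_force: 20.0
```

{"op": "step_arm", "data": {"commands": [0,0,0.1,0,3,0,0,0.2,0,3,0,0,0.23,0,3,0,0,0.23,0,4.6,0,0,0.23,0,6,0,0,0.23,0,6.5,0,0,-2,0,6.5,0,0,-6,0,6.5,0,0,-10,0,6.5,0,0,-14,0,6.5,0,0,-17,0,6.5,0,0,-17,0,6.5]}}

```text
clock: 6.25
eef_pos: [0.4373, -0.3177, 0.1966]
tool_rot: [-179.7, 0.4, -165.4]
ft_force: [-0.2, -0.2, -0.7]
width: 0.0649
finger_force: 0.0
```

```bash
python3 - <<'E'
from h import *
s=r.observe();print(s['clock'],s['eef_pos'],togo([.623,.089,.19],s))
f=grab('wrist','w1.png');print(proj(f,[[.435,-.316,.038],[.436,-.317,.012]]))
b=grab('top','t1.png')
E
```

```text
6.25 [ 0.43725106 -0.31772535  0.19657517] [-28.24366546  34.66366883   0.66297938]
[[286.23401142 189.25321333]
 [284.81061658 183.60531481]]
```

View pics/w1.png

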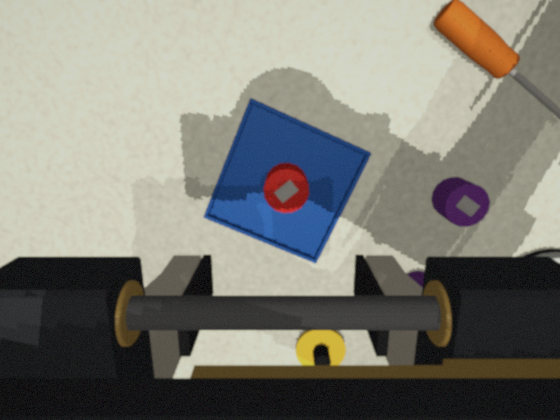

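The wrist view shows the red puck upright at (287,188), in the middle of the blue tray and released. Next I'll go above the disc.

{"op": "step_arm", "data": {"commands": [-2.6,3.2,0,0,7,-5.2,6.4,0,0,7,-7.8,9.6,0,0,7,-10.4,12.8,0,0,7,-13,16,0,0,7,-15.6,19.2,0,0,7,-18.2,22.3,0,0,7,-20.8,25.5,0,0,8,-23.4,28.7,0,0,8,-25.8,31.7,0,0,8.5,-27.5,33.7,0,0,8.5,-28.2,34.6,0,0,8.5]}}

```text
clock: 7.55
eef_pos: [0.6206, 0.0913, 0.1893]
tool_rot: [-180.0, -0.2, -165.3]
ft_force: [-0.8, 0.1, 0.1]
width: 0.0851
finger_force: 0.0
```

{"op": "step_arm", "data": {"commands": [0,0,0,0,8.5,0,0,0,0,8.5]}}

```text
clock: 7.75
eef_pos: [0.6198, 0.0887, 0.1904]
tool_rot: [-180.0, -0.1, -165.4]
ft_force: [-0.0, 0.6, 0.2]
width: 0.0846
finger_force: 0.0
```

```bash
python3 - <<'E'
from h import *
s=r.observe();print(s['clock'],s['eef_pos'],togo([.623,.089,.02],s))
f=grab('wrist');print(proj(f,[[.623,.089,.016]]))
p=f['pixels'];m=(p.max(2)<70).astype(np.uint8);m[265:]=0
n,l,st,c=cv2.connectedComponentsWithStats(m)
for i in range(1,n):
    if st[i,4]>300: print(st[i],c[i],at(f,*c[i],.008))
cv2.imwrite('pics/w2.png',p)
E
```

```text
7.75 [0.61984583 0.08873027 0.19044958] [-0.34799701 -0.04931047 17.04427369]
[[282.14554597 192.10864693]]
[  7   0  42  11 319] [28.86833856  3.98746082] [ 0.52466104 -0.14960665  0.008     ]
[ 251  161   67   66 3411] [283.95807681 193.72060979] [0.62587822 0.09148042 0.008     ]
[  0 177  21  39 602] [  8.06644518 196.39202658] [ 0.69318695 -0.15720163  0.008     ]
[  0 258 101   7 705] [ 49.85957447 261.00851064] [ 0.74940549 -0.11392547  0.008     ]
[466 258  94   7 657] [512.57077626 261.00456621] [0.63503335 0.32610303 0.008     ]
```

View pics/w2.png

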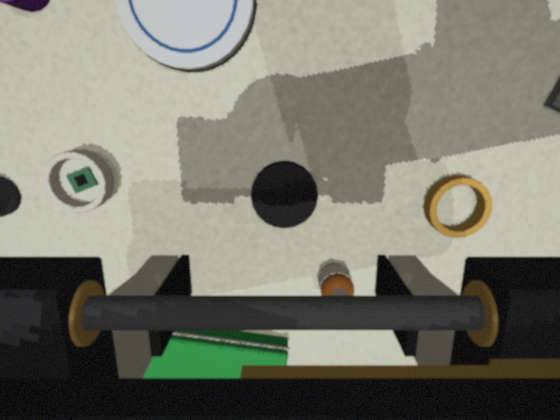

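The wrist view shows the black disc at (284,193), the ring at (459,207), the cup at (79,181) and the bottle at (338,285). I'll descend on the disc.

{"op": "step_arm", "data": {"commands": [-0.4,0,3,0,8.5,-0.4,0,7,0,8.5,-0.4,0,11,0,8.5,-0.4,0,15,0,8.5,-0.4,0,17.5,0,8.5,-0.4,0,18.5,0,8.5,-0.4,0,18.5,0,8.5,-0.4,0,18.5,0,8.5,-0.4,0,18.5,0,5.5,-0.4,0,18.5,0,5.5,-0.4,0,18.5,0,5.5,-0.4,0,18.5,0,5.5]}}

```text
clock: 9.0
eef_pos: [0.6248, 0.0906, 0.0073]
tool_rot: [180.0, 0.1, -165.4]
ft_force: [-1.3, 0.6, 4.8]
width: 0.0604
finger_force: 20.0
```

{"op": "step_arm", "data": {"commands": [0,0,0,0,5.5,0,0,0,0,5.5,0,0,0,0,5.5]}}

```text
clock: 9.3
eef_pos: [0.6248, 0.0905, 0.0073]
tool_rot: [-180.0, 0.0, -165.4]
ft_force: [-2.3, 0.2, 6.3]
width: 0.0603
finger_force: 20.0
```

{"op": "step_arm", "data": {"commands": [0,0,-2.5,0,5.5,0,0,-6,0,5.5,2,-1,-8,0,5.5,5.5,-2.7,-8,0,5.5,9,-4.5,-8,0,5.5,12.5,-6.2,-8,0,5.5,15,-7.5,-8,0,5.5,16.4,-8.1,-8,0,5.5,16.4,-8.1,-8,0,5.5,16.4,-8.1,-8,0,5.5]}}

```text
clock: 10.3
eef_pos: [0.4871, -0.0291, 0.0869]
tool_rot: [-180.0, 0.1, -165.4]
ft_force: [0.2, -0.5, -0.7]
width: 0.0602
finger_force: 20.0
```

```bash
cat >> h.py <<'E'
def whole(fn):
    f=grab('wrist',fn); s=r.observe(); print(s['clock'],s['eef_pos'],s['width']); return f,s
E
python3 - <<'E'
from h import *
f,s=whole('w3.png'); print(togo([.486,-.029,.030],s)); print(proj(f,[[.486,-.029,.022]]))
E
```

```text
10.35 [ 0.48733886 -0.02884165  0.08679087] 0.06035270293225349
[0.13927105 0.01919963 5.67894761]
[[283.30427841 225.13558073]]
```

View pics/w3.png

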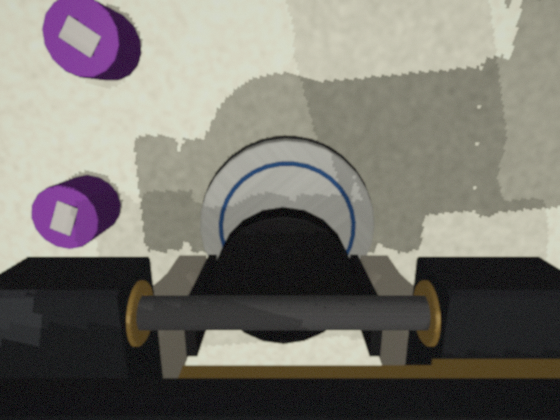

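The wrist view shows the disc held level between the fingers, and the stage's blue circle with its edge at (220,222), (287,162), (354,222). I'll fit that circle.

```bash
python3 - <<'E'
from h import *
from scipy.optimize import least_squares as ls
f=load('wrist');hsv=cv2.cvtColor(f['pixels'],cv2.COLOR_BGR2HSV)
m=cv2.inRange(hsv,(95,90,40),(125,255,255));m[250:]=0;m[:,:205]=0;m[:,370:]=0
v,u=np.nonzero(m);P=np.array([at(f,a,b,.022)[:2] for a,b in zip(u,v)])
q=ls(lambda q:np.hypot(*(P-q[:2]).T)-q[2],[.486,-.029,.043],loss='soft_l1',f_scale=.002);print(len(u),q.x)
# held disc: dark ellipse outline top edge
E
```

```text
748 [ 0.48791986 -0.02627988  0.0414834 ]
```

{"op": "step_arm", "data": {"commands": [0,0.1,2,0,5.5,0,0.1,4,0,5.5,0,0.1,5,0,5.5,0,0.1,5.4,0,5.5,0,0.1,5.6,0,5.5,0,0.1,5.7,0,5.5,0,0.1,5.7,0,5.5]}}

```text
clock: 11.05
eef_pos: [0.4864, -0.0283, 0.03]
tool_rot: [-180.0, 0.0, -165.4]
ft_force: [0.3, -0.4, -0.7]
width: 0.0602
finger_force: 20.0
```

Nearly down, with about 0.7 mm to go. I'll lower it, release and rise.

{"op": "step_arm", "data": {"commands": [0,0,0.08,0,5.5,0,0,0.08,0,5.5,0,0,0.08,0,6.5,0,0,0.08,0,7.2,0,0,0.08,0,7.6,0,0,0.08,0,7.6,0,0,-3,0,7.6,0,0,-7,0,7.6,0,0,-11,0,7.6,0,0,-15,0,7.6,0,0,-15,0,7.6,0,0,-15,0,7.6]}}

```text
clock: 12.25
eef_pos: [0.4863, -0.0282, 0.1805]
tool_rot: [180.0, 0.1, -165.4]
ft_force: [0.4, 0.2, -0.7]
width: 0.0758
finger_force: 0.0
```

```bash
cat >> h.py <<'E'
from scipy.optimize import least_squares as ls
def fitc(f,m,z,c0,r0):
    "circle through outer contour of mask, back-projected at height z"
    cs=cv2.findContours(m,cv2.RETR_EXTERNAL,cv2.CHAIN_APPROX_NONE)[0]
    k=max(cs,key=len)[:,0]; P=np.array([at(f,*p,z)[:2] for p in k])
    return len(k),ls(lambda q:np.hypot(*(P-q[:2]).T)-q[2],[*c0,r0],loss='soft_l1',f_scale=.001).x
def win(m,c,h):
    o=np.zeros_like(m);u,v=map(int,c);o[max(v-h,0):v+h,max(u-h,0):u+h]=m[max(v-h,0):v+h,max(u-h,0):u+h];return o
E
python3 - <<'E'
from h import *
f,s=whole('w4.png'); c=proj(f,[[.487,-.028,.038]])[0];print(c)
hsv=cv2.cvtColor(f['pixels'],cv2.COLOR_BGR2HSV)
d=win(cv2.inRange(f['pixels'],(0,0,0),(60,60,60)),c,70)
print('disc',fitc(f,d,.038,(.487,-.028),.031))
b=win(cv2.inRange(hsv,(95,90,40),(125,255,255)),c,75)
print('stage',fitc(f,b,.022,(.487,-.028),.043))
print(togo([.594,.248,.19],s))
E
```

```text
12.3 [ 0.48551902 -0.02840085  0.17932766] 0.07603669441472219
[282.61876701 197.32297603]
disc (201, array([ 0.48648062, -0.02800264,  0.02982499]))
stage (531, array([ 0.48796554, -0.02619968,  0.04146062]))
[-17.45740235  24.01916071  -1.0552342 ]
```

View pics/w4.png

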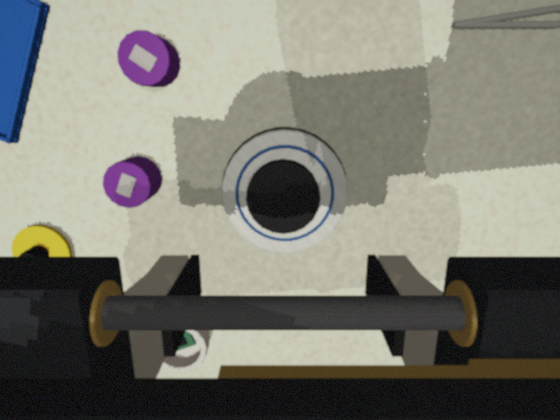

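The wrist view shows the disc flat at (283,196) inside the blue circle, about 2 mm off the stage centre. Next is the ring.

{"op": "step_arm", "data": {"commands": [-2,2.8,0,0,8,-4.5,6.2,0,0,8,-7,9.6,0,0,8,-9.5,13,0,0,8,-12,16.5,0,0,8,-14.3,19.7,0,0,8.5,-16.3,22.5,0,0,8.5,-17.4,24,0,0,8.5,-17.4,24,0,0,8.5,-17.4,24,0,0,8.5]}}

```text
clock: 13.3
eef_pos: [0.5931, 0.2472, 0.178]
tool_rot: [-179.9, -0.2, -165.4]
ft_force: [-0.1, 0.3, 0.3]
width: 0.0848
finger_force: 0.0
```

```bash
python3 - <<'E'
from h import *
f,s=whole('w5.png'); c=proj(f,[[.594,.248,.018]])[0];print(c)
hsv=cv2.cvtColor(f['pixels'],cv2.COLOR_BGR2HSV)
m=win(cv2.inRange(hsv,(8,110,60),(28,255,255)),c,60)
q=fitc(f,m,.009,(.594,.248),.029);print(q,fitc(f,m,.018,(.594,.248),.029)); q=q[1]
print(togo([*q[:2],.003],s))
E
```

```text
13.35 [0.59311905 0.246761   0.17844421] 0.08496790447219255
[283.53135076 193.7457928 ]
(184, array([0.59681766, 0.251196  , 0.02885239])) (184, array([0.5947312 , 0.25057289, 0.02805914]))
[-0.50704397  0.34975977 17.54311211]
```

{"op": "step_arm", "data": {"commands": [-0.3,0.2,3,0,8.5,-0.3,0.2,7,0,8.5,-0.3,0.2,11,0,8.5,-0.3,0.2,14.5,0,8.5,-0.3,0.2,16.7,0,8.5,-0.3,0.2,17.4,0,8.5,-0.3,0.2,17.4,0,8.5,-0.3,0.2,17.4,0,5.2,-0.3,0.2,17.4,0,5.2,-0.3,0.2,17.4,0,5.2,-0.3,0.2,17.4,0,5.2,-0.3,0.2,17.4,0,5.2]}}

```text
clock: 14.55
eef_pos: [0.5966, 0.2508, 0.0065]
tool_rot: [180.0, 0.1, -165.4]
ft_force: [-2.0, -0.2, 5.9]
width: 0.0583
finger_force: 20.0
```

{"op": "step_arm", "data": {"commands": [0,0,0,0,5.2,0,0,0,0,5.2]}}

```text
clock: 14.75
eef_pos: [0.5966, 0.2508, 0.0065]
tool_rot: [180.0, 0.1, -165.4]
ft_force: [-1.6, -0.6, 5.6]
width: 0.0579
finger_force: 20.0
```

```bash
python3 - <<'E'
from h import *
print(togo([.4868,-.0278,.11]))
E
```

```text
[ 17.64693029 -24.17733746 -10.3767378 ]
```

{"op": "step_arm", "data": {"commands": [0,0,-3,0,5.2,0,0,-7,0,5.2,1.5,-2,-10,0,5.2,4,-5.4,-10,0,5.2,6.5,-8.8,-10,0,5.2,9,-12.3,-10,0,5.2,11.5,-15.7,-10,0,5.2,14,-19.1,-10,0,5.2,16.3,-22.3,-10,0,5.2,17.6,-24.1,-10,0,5.2,17.6,-24.1,-10,0,5.2,17.6,-24.1,-10,0,5.2]}}

```text
clock: 15.95
eef_pos: [0.4865, -0.0276, 0.1057]
tool_rot: [180.0, 0.0, -165.5]
ft_force: [0.9, 0.7, -1.8]
width: 0.0578
finger_force: 20.0
```

```bash
python3 - <<'E'
from h import *
f,s=whole('w6.png'); print(togo([.4868,-.0278,.046],s))
z=s['eef_pos'][2]-.0065+.018; print('ring top z',z,proj(f,[[.4868,-.0278,.038],[*s['eef_pos'][:2],z],[s['eef_pos'][0]-.029,s['eef_pos'][1]-.0076,z]]))
E
```

```text
16.0 [ 0.48690586 -0.02706757  0.10568328] 0.057917544115414
[ 0.031546   -0.06866323  5.96830832]
ring top z 0.11718327857124614 [[282.30274105 225.68902675]
 [283.74974415 284.28841439]
 [283.57490155 217.95381217]]
```

View pics/w6.png

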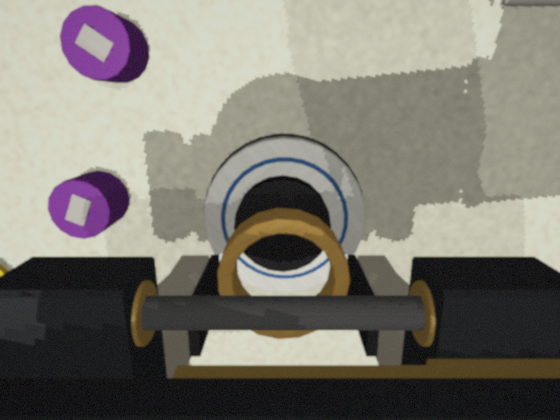

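The wrist view shows the held ring with its outer edge from y=208 to 337 at x≈283, over the disc at (283,205). The ring seems to sit a few mm off the TCP, so I'll fit it.

```bash
python3 - <<'E'
from h import *
f=load('wrist');hsv=cv2.cvtColor(f['pixels'],cv2.COLOR_BGR2HSV);s=r.observe()
m=cv2.inRange(hsv,(8,90,40),(28,255,255));m=win(m,(284,272),75)
cs=max(cv2.findContours(m,0,1)[0],key=len)[:,0]
k=[p for p in cs if p[1]<255 and np.hypot(*(p-[284,272]))>50]
for z in(.112,.117,.120):
  P=np.array([at(f,*p,z)[:2] for p in k]);print(z,len(k),ls(lambda q:np.hypot(*(P-q[:2]).T)-.029,[.487,-.028],loss='soft_l1',f_scale=.001).x,ls(lambda q:np.hypot(*(P-q[:2]).T)-q[2],[.487,-.028,.029],loss='soft_l1',f_scale=.001).x)
d=cv2.inRange(f['pixels'],(0,0,0),(45,45,45));d=win(d,(283,208),36);v,u=np.nonzero(d)
k=[(x,v[u==x].min()) for x in range(245,322)if (u==x).any()]
P=np.array([at(f,*p,.038)[:2] for p in k]);print('disc',ls(lambda q:np.hypot(*(P-q[:2]).T)-.031,[.487,-.028],loss='soft_l1',f_scale=.001).x,s['eef_pos'])
E
```

```text
0.112 149 [ 0.48348511 -0.02831359] [ 0.48018268 -0.029156    0.02612837]
0.117 149 [ 0.48225671 -0.02863707] [ 0.47800321 -0.02972496  0.0252691 ]
0.12 149 [ 0.48151517 -0.02883086] [ 0.47669552 -0.03006634  0.02475352]
disc [ 0.48681975 -0.02800675] [ 0.48690586 -0.02706757  0.10568328]
```

{"op": "step_arm", "data": {"commands": [-0.3,-0.1,2,0,5.2,-0.3,-0.1,4,0,5.2,-0.3,-0.1,5.2,0,5.2,-0.3,-0.1,5.8,0,5.2,-0.3,-0.1,6,0,5.2,-0.3,-0.1,6,0,5.2,-0.3,-0.1,6,0,5.2]}}

```text
clock: 16.7
eef_pos: [0.4904, -0.0271, 0.0461]
tool_rot: [-180.0, 0.1, -165.4]
ft_force: [-0.4, 0.6, -1.2]
width: 0.0583
finger_force: 20.0
```

{"op": "step_arm", "data": {"commands": [0,0,0.1,0,5.2,0,0,0.17,0,5.2,0,0,0.17,0,5.2,0,0,0.17,0,6.2,0,0,0.17,0,7,0,0,0.17,0,7.4,0,0,-3,0,7.4,0,0,-7,0,7.4,0,0,-11,0,7.4,0,0,-13.5,0,7.4,0,0,-13.5,0,7.4,0,0,-13.5,0,7.4]}}

```text
clock: 17.9
eef_pos: [0.4898, -0.0273, 0.1808]
tool_rot: [180.0, 0.1, -165.4]
ft_force: [-0.9, -0.3, -0.6]
width: 0.0741
finger_force: 0.0
```

```bash
cat >> h.py <<'E'
def ringpos(f,z=.056,r0=.029,lo=(8,90,40),hi=(28,255,255),c=(.488,-.028)):
    hsv=cv2.cvtColor(f['pixels'],cv2.COLOR_BGR2HSV); p=proj(f,[[*c,z]])[0]
    m=win(cv2.inRange(hsv,lo,hi),p,60); cs=max(cv2.findContours(m,0,1)[0],key=len)[:,0]
    return p,fitc(f,m,z,c,r0)
E
python3 - <<'E'
from h import *
f,s=whole('w7.png'); print(ringpos(f))
b=grab('top','t7.png'); print(ringpos(b))
c=proj(f,[[.487,-.028,.03]])[0]
cr=f['pixels'][90:265,180:390]; cr2=b['pixels'][200:280,255:335]
cv2.imwrite('pics/w7c.png',np.hstack([cv2.resize(cr,(480,400)),cv2.resize(cr2,(320,400),interpolation=2)]))
print(togo([.651,-.089,.19],s))
E
```

```text
17.95 [ 0.48931569 -0.02744995  0.17996221] 0.0741222850831619
(array([282.35480883, 199.73319786]), (210, array([ 0.48763516, -0.0276789 ,  0.02880309])))Traceback (most recent call last):
  File "<stdin>", line 3, in <module>
  File "h.py", line 36, in ringpos
    m=win(cv2.inRange(hsv,lo,hi),p,60); cs=max(cv2.findContours(m,0,1)[0],key=len)[:,0]
                                           ~~~^^^^^^^^^^^^^^^^^^^^^^^^^^^^^^^^^^^^
ValueError: max() iterable argument is empty
```

The ring fit gives centre (487.6,-27.7) mm and radius 28.8 mm at its expected height, so it lies flat within about 1 mm of the disc centre. Now I'll go above the cup, turning the tool 50° so the fingers stay clear of the loupe.

{"op": "step_arm", "data": {"commands": [-1.5,-1,0,5,7.8,-4,-2.8,0,12,7.8,-7,-5,0,20,7.8,-10,-7,0,28,7.8,-12.8,-9,0,36,7.8,-14.1,-10,0,43,7.8,-14.1,-10,0,50,7.8,-14.1,-10,0,50,7.8,-14.1,-10,0,50,7.8]}}

```text
clock: 18.9
eef_pos: [0.6508, -0.0887, 0.1792]
tool_rot: [-179.9, -0.1, 144.8]
ft_force: [0.7, 0.1, -0.7]
width: 0.0781
finger_force: 0.0
```

```bash
python3 - <<'E'
from h import *
f,s=whole('w8.png'); print(s['tool_rot'],s['joint_pos'][5]);c=proj(f,[[.651,-.089,.034]])[0];print(c,proj(f,[[.694,-.170,.04]]))
hsv=cv2.cvtColor(f['pixels'],cv2.COLOR_BGR2HSV)
cr=f['pixels'][110:290,180:420]; cv2.imwrite('pics/w8c.png',cv2.resize(cr,(800,600),interpolation=2))
print(togo([.651,-.089,.018],s))
E
```

```text
18.95 [ 0.65087134 -0.08857255  0.17971182] 0.0780510380913014
[-1.79941487e+02 -6.45234102e-02  1.44796540e+02] -134.42752834289814
[282.09314283 197.36946284] [[234.98739226 289.5825658 ]]
[-5.3365827e-02 -1.0996042e-02  1.6171152e+01]
```

View pics/w8c.png

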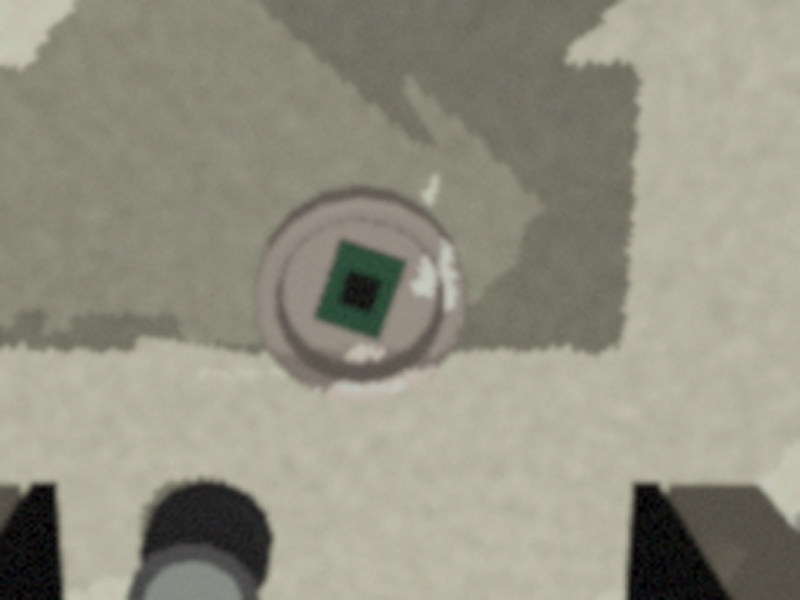

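The enlarged view shows the cup rim centred at crop (361,294), which is full-image pixel (288.3,198.2). The loupe is at lower left, clear of both finger paths.

```bash
python3 - <<'E'
from h import *
f=load('wrist');p=at(f,288.3,198.2,.034);q=at(f,180+361*.3,110+291*.3,.015);print(p,q,togo([*p[:2],.018]))
E
```

```text
[ 0.65456241 -0.08518694  0.034     ] [ 0.65793119 -0.08723557  0.015     ] [-0.1246377  0.5059393 16.1705438]
```

{"op": "step_arm", "data": {"commands": [-0.1,0.3,3,0,7.8,-0.1,0.3,7,0,7.8,-0.1,0.3,11,0,7.8,-0.1,0.3,14,0,7.8,-0.1,0.3,15.7,0,7.8,-0.1,0.3,16.2,0,7.8,-0.1,0.3,16.2,0,7.8,-0.1,0.3,16.2,0,4.8,-0.1,0.3,16.2,0,4.8,-0.1,0.3,16.2,0,4.8,-0.1,0.3,16.2,0,4.8,-0.1,0.3,16.2,0,4.8]}}

```text
clock: 20.15
eef_pos: [0.6545, -0.0867, 0.0194]
tool_rot: [180.0, 0.1, 144.6]
ft_force: [-1.5, 1.7, 5.5]
width: 0.0521
finger_force: 20.0
```

{"op": "step_arm", "data": {"commands": [0,0,0,0,4.8,0,0,0,0,4.8,0,0,0,0,4.8]}}

```text
clock: 20.45
eef_pos: [0.6545, -0.0867, 0.0194]
tool_rot: [180.0, 0.0, 144.6]
ft_force: [-2.2, 1.4, 5.4]
width: 0.0527
finger_force: 20.0
```

```bash
python3 - <<'E'
from h import *
print(togo([.4876,-.0277,.13]))
E
```

```text
[ 17.01101226  -4.84566795 -11.07400282]
```

{"op": "step_arm", "data": {"commands": [0,0,-3,0,4.8,0,0,-7,0,4.8,0,0,-10,0,4.8,2.5,-0.7,-11,0,4.8,6,-1.7,-11,0,4.8,9.5,-2.7,-11,0,4.8,13,-3.7,-11,0,4.8,15.7,-4.4,-11,0,4.8,17,-4.8,-11,0,4.8,17,-4.8,-11,0,4.8,17,-4.8,-11,0,4.8]}}

```text
clock: 21.55
eef_pos: [0.4886, -0.0273, 0.129]
tool_rot: [180.0, 0.1, 144.6]
ft_force: [0.4, -1.3, 0.2]
width: 0.0527
finger_force: 20.0
```

```bash
python3 - <<'E'
from h import *
f,s=whole('w9.png'); print(togo([.4876,-.0277,.0614],s)); e=s['eef_pos']
print(proj(f,[[.4876,-.0277,.056],[*e[:2],e[2]-.0194+.034]]))
cv2.imwrite('pics/w9c.png',cv2.resize(f['pixels'][110:400,100:460],(720,580),interpolation=2))
E
```

```text
21.6 [ 0.48881018 -0.02736345  0.12878141] 0.05229741479605433
[ 0.08387519 -0.10088519  6.73803461]
[[280.31322665 222.54068555]
 [281.6332181  287.70740499]]
```

View pics/w9c.png

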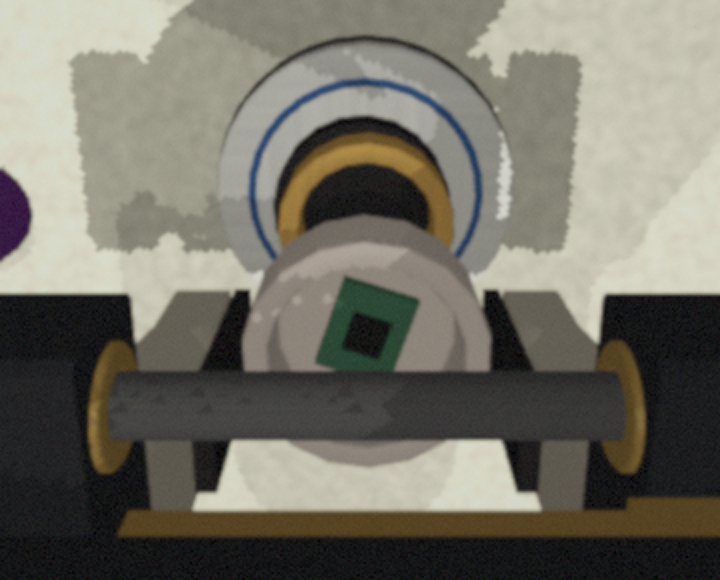

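The view shows the ring's far outer edge at crop y=133 and its centre at x≈366. The cup rim is centred at about (367,350), so the two align within about 2 mm. I'll lower the cup in stages, watching the force.

{"op": "step_arm", "data": {"commands": [0.2,0,2,0,4.8,0.2,0,4,0,4.8,0.2,0,5,0,4.8,0.2,0,5.5,0,4.8,0.2,0,5.9,0,4.8,0.2,0,6.2,0,4.8,0.2,0,6.2,0,4.8]}}

```text
clock: 22.3
eef_pos: [0.4862, -0.0263, 0.0666]
tool_rot: [180.0, 0.0, 144.6]
ft_force: [0.5, -0.6, 0.0]
width: 0.0525
finger_force: 20.0
```

{"op": "step_arm", "data": {"commands": [0,0,0.2,0,4.8,0,0,0.4,0,4.8,0,0,0.5,0,4.8,0,0,0.5,0,4.8]}}

```text
clock: 22.7
eef_pos: [0.486, -0.0263, 0.0615]
tool_rot: [-180.0, -0.0, 144.6]
ft_force: [-0.6, 0.2, 0.0]
width: 0.0526
finger_force: 20.0
```

{"op": "step_arm", "data": {"commands": [0,0,0.05,0,4.8,0,0,0.05,0,5.6,0,0,0.05,0,6.4,0,0,0.05,0,7,0,0,0.05,0,7,0,0,-2,0,7,0,0,-6,0,7,0,0,-10,0,7,0,0,-13,0,7,0,0,-13,0,7,0,0,-13,0,7]}}

```text
clock: 23.8
eef_pos: [0.4862, -0.0261, 0.1921]
tool_rot: [179.9, 0.0, 144.6]
ft_force: [0.2, -0.9, -0.6]
width: 0.07
finger_force: 0.0
```

```bash
python3 - <<'E'
from h import *
f,s=whole('w10.png'); e=s['eef_pos']
print(proj(f,[[.487,-.027,.056],[.487,-.027,.076],[.487,-.027,.022]]),togo([.601,-.235,.19],s))
cv2.imwrite('pics/w10c.png',cv2.resize(f['pixels'][110:260,180:380],(800,600),interpolation=2))
E
```

```text
23.85 [ 0.48555442 -0.02627207  0.19111624] 0.07006560517458997
[[281.39337371 200.67705567]
 [281.36299104 207.3138328 ]
 [281.43707052 191.13194211]] [-21.50463994 -10.32003448   0.10060171]
```

View pics/w10c.png

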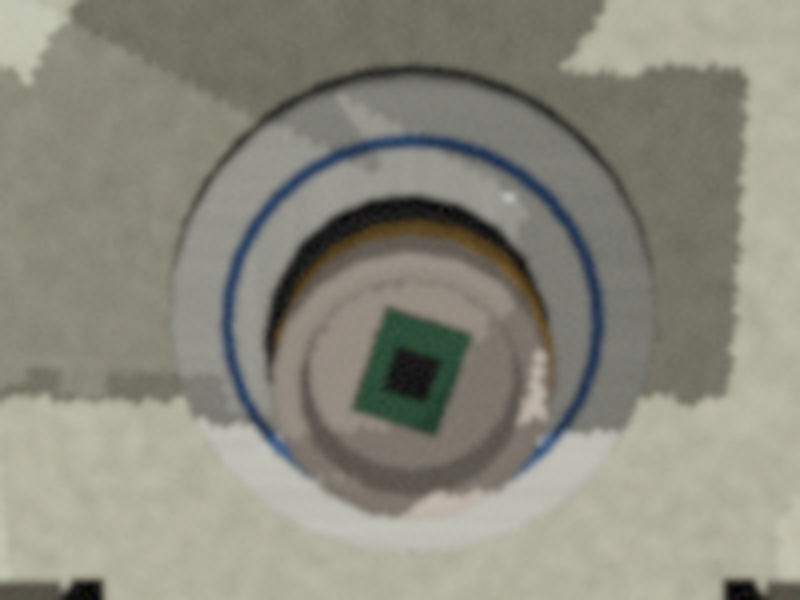

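The enlarged view shows the cup seated in the ring, its rim centred at crop (410,383), full-image (282.5,205.8). It's level, with the brass ring and disc peeking out evenly. Now the lid.

{"op": "step_arm", "data": {"commands": [-2,-1,0,0,5,-5.5,-2.6,0,0,4.5,-9,-4.3,0,0,4.5,-12.5,-6,0,0,4.5,-16,-7.7,0,0,4.5,-19.3,-9.3,0,0,4.5,-21.5,-10.3,0,0,4.5,-21.5,-10.3,0,0,4.5,-21.5,-10.3,0,0,4.5]}}

```text
clock: 24.75
eef_pos: [0.6007, -0.235, 0.1893]
tool_rot: [-179.9, -0.2, 144.5]
ft_force: [0.5, 0.5, -0.2]
width: 0.045
finger_force: 0.0
```

```bash
python3 - <<'E'
from h import *
f=load('wrist');print('cup',at(f,282.5,205.8,.076))
f,s=whole('w11.png')
hsv=cv2.cvtColor(f['pixels'],cv2.COLOR_BGR2HSV);c=proj(f,[[.601,-.235,.01]])[0]
m=win(cv2.inRange(hsv,(20,110,70),(35,255,255)),c,60)
q=fitc(f,m,.010,(.601,-.235),.027);print(c,q,togo([*q[1][:2],.0125],s))
k=cv2.inRange(f['pixels'],(0,0,0),(60,60,60)); kk=win(k,proj(f,[[*q[1][:2],.03]])[0],18)
print('knob',cv2.moments(kk,True)['m00'],fitc(f,kk,.03,q[1][:2],.009))
E
```

```text
cup [ 0.48653056 -0.02560742  0.076     ]
24.8 [ 0.60069727 -0.23446629  0.18985457] 0.04510574693350762
[282.5839074  188.62411449] (162, array([ 0.60321549, -0.23335033,  0.02637594])) [-0.18681715  0.25732757 17.73474512]
knob 302.0 (55, array([ 0.60188219, -0.23247292,  0.00823517]))
```

{"op": "step_arm", "data": {"commands": [-0.1,0.25,3,0,4.5,-0.1,0.25,7,0,4.5,-0.1,0.25,11,0,4.5,-0.1,0.25,14.5,0,4.5,-0.1,0.25,16.8,0,4.5,-0.1,0.25,17.5,0,4.5,-0.1,0.25,17.5,0,4.5,-0.1,0.25,17.5,0,1.2,-0.1,0.25,17.5,0,1.2,-0.1,0.25,17.5,0,1.2,-0.1,0.25,17.5,0,1.2,-0.1,0.25,17.5,0,1.2]}}

```text
clock: 26.0
eef_pos: [0.6043, -0.2334, 0.0175]
tool_rot: [180.0, 0.1, 144.6]
ft_force: [-1.0, 0.9, 5.0]
width: 0.0172
finger_force: 20.0
```

{"op": "step_arm", "data": {"commands": [0,0,0,0,1.2,0,0,0,0,1.2,0,0,0,0,1.2]}}

```text
clock: 26.3
eef_pos: [0.6043, -0.2334, 0.0175]
tool_rot: [180.0, 0.1, 144.6]
ft_force: [-1.2, 0.9, 6.1]
width: 0.017
finger_force: 20.0
```

```bash
python3 - <<'E'
from h import *
print(togo([.4865,-.0263,.13]))
E
```

```text
[ 21.58657731  10.06684993 -11.27189583]
```

{"op": "step_arm", "data": {"commands": [0,0,-3,0,1.2,0,0,-7,0,1.2,0,0,-10.5,0,1.2,2.5,1.2,-11,0,1.2,6,2.8,-11,0,1.2,9.5,4.4,-11,0,1.2,13,6.1,-11,0,1.2,16.5,7.7,-11,0,1.2,19.5,9.1,-11,0,1.2,21.4,10,-11,0,1.2,21.5,10,-11,0,1.2,21.5,10,-11,0,1.2]}}

```text
clock: 27.5
eef_pos: [0.4865, -0.0268, 0.1268]
tool_rot: [180.0, 0.0, 144.7]
ft_force: [0.3, -0.4, -0.5]
width: 0.0171
finger_force: 20.0
```

```bash
python3 - <<'E'
from h import *
f,s=whole('w12.png'); e=s['eef_pos']; print(togo([.486,-.0263,.0885],s),s['ft_force'])
z=e[2]-.0175+.010
hsv=cv2.cvtColor(f['pixels'],cv2.COLOR_BGR2HSV);c=proj(f,[[*e[:2],z]])[0];print(c)
m=win(cv2.inRange(hsv,(20,110,70),(35,255,255)),c,90)
k=np.vstack(cv2.findContours(m,0,1)[0])[:,0];h=cv2.convexHull(k)[:,0];print(h.min(0),h.max(0))
P=np.array([at(f,*p,z)[:2] for p in h]);q=ls(lambda q:np.hypot(*(P-q[:2]).T)-.027,e[:2],loss='soft_l1',f_scale=.001).x;print(q-e[:2],togo([*q,z],s))
cr=f['pixels'][110:260,180:380];cv2.imwrite('pics/w12c.png',cr)
E
```

```text
27.55 [ 0.48673508 -0.02722121  0.12673319] 0.017094833176921224
[0.11429006 0.03145806 3.82329813] [-0.53327128 -0.6242114  -0.93559449]
[281.27468746 266.37847044]
[226 181] [340 345]
[-0.00670501  0.00668615] [0.93397294 0.15690877 0.74979516]
```

```bash
python3 -c "
import cv2;cv2.imwrite('pics/w12d.png',cv2.resize(cv2.imread('pics/w12.png')[120:350,130:430],(780,598),interpolation=2))"
```

```text
(no output)
```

View pics/w12d.png

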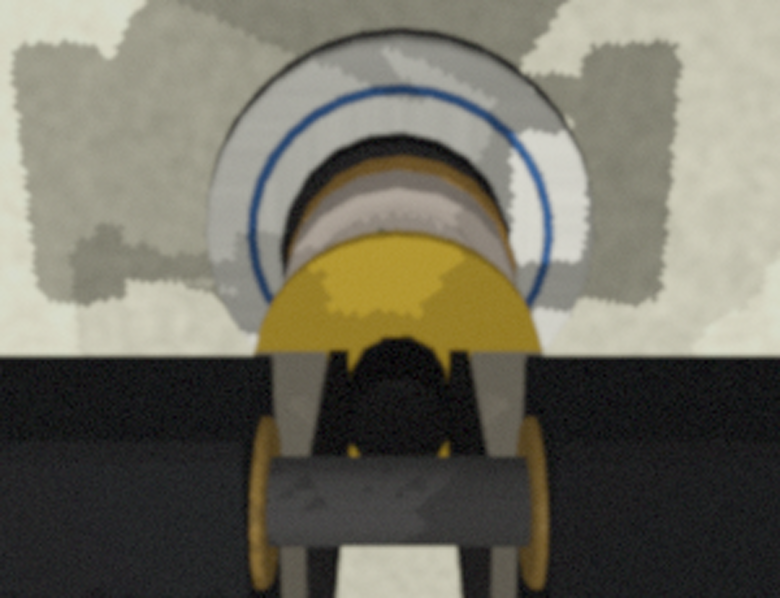

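The view shows the lid level in the grip, its far edge at crop y=230 and centre near (399,380), as predicted for the TCP. The cup mouth is centred on the same column (400). I'll lower in two stages.

{"op": "step_arm", "data": {"commands": [0.1,0,1.5,0,1.2,0.1,0,2.5,0,1.2,0.1,0,3,0,1.2,0.1,0,3.3,0,1.2,0.1,0,3.5,0,1.2,0.1,0,3.6,0,1.2,0.1,0,3.6,0,1.2]}}

```text
clock: 28.25
eef_pos: [0.4859, -0.0267, 0.0907]
tool_rot: [180.0, 0.0, 144.6]
ft_force: [0.4, 0.1, -0.8]
width: 0.0172
finger_force: 20.0
```

{"op": "step_arm", "data": {"commands": [0,0,0.1,0,1.2,0,0,0.18,0,1.2,0,0,0.22,0,1.2,0,0,0.22,0,1.2]}}

```text
clock: 28.65
eef_pos: [0.4858, -0.0266, 0.0885]
tool_rot: [180.0, 0.0, 144.6]
ft_force: [-0.6, 1.0, 1.1]
width: 0.0171
finger_force: 20.0
```

{"op": "step_arm", "data": {"commands": [0,0,0,0,2.5,0,0,0,0,3.5,0,0,0,0,4.5,0,0,0,0,4.5,0,0,-2,0,4.5,0,0,-5,0,4.5,0,0,-9,0,4.5,0,0,-12,0,4.5,0,0,-12,0,4.5,0,0,-12,0,4.5]}}

```text
clock: 29.65
eef_pos: [0.4859, -0.0265, 0.2088]
tool_rot: [179.9, 0.0, 144.6]
ft_force: [-0.3, -0.4, 0.1]
width: 0.0448
finger_force: 0.0
```

```bash
python3 - <<'E'
from h import *
f,s=whole('w13.png'); hsv=cv2.cvtColor(f['pixels'],cv2.COLOR_BGR2HSV);c=proj(f,[[.4862,-.0262,.081]])[0]
m=win(cv2.inRange(hsv,(20,110,70),(35,255,255)),c,55); cs=max(cv2.findContours(m,0,1)[0],key=len)
print(c,cv2.fitEllipse(cs))
for z in(.078,.081,.085): print(z,fitc(f,m,z,(.486,-.026),.027))
kk=win(cv2.inRange(f['pixels'],(0,0,0),(60,60,60)),proj(f,[[.486,-.026,.101]])[0],25);print('knob',fitc(f,kk,.101,(.486,-.026),.009))
a=grab('scene','s13.png')
m=win(cv2.inRange(cv2.cvtColor(a['pixels'],cv2.COLOR_BGR2HSV),(20,110,60),(35,255,255)),proj(a,[[.486,-.026,.081]])[0],25)
print(proj(a,[[.486,-.026,.081]]),fitc(a,m,.081,(.486,-.026),.027),a['pixels'].shape)
def c_(f,p,h):u,v=map(int,proj(f,[p])[0]);return f['pixels'][v-h:v+h,u-h:u+h].astype(int)
E
```

```text
29.7 [ 0.48527827 -0.02667104  0.20789334] 0.0450178366189017
[282.26086216 201.928857  ] ((282.44427490234375, 198.77694702148438), (66.46965789794922, 67.87661743164062), 87.94789123535156)
0.078 (201, array([ 0.48539864, -0.02544864,  0.02707929]))
0.081 (201, array([ 0.48476799, -0.02500516,  0.02679837]))
0.085 (201, array([ 0.48392713, -0.02441385,  0.0264238 ]))
knob (69, array([ 0.48399353, -0.02440939,  0.00873439]))
[[254.11916934 186.76705258]] (78, array([ 0.48488356, -0.02653375,  0.02539796])) (420, 560, 3)
```

The lid fits as a level circle of radius 26.8 mm at z≈0.080, within 2 mm of the cup centre, and it was released at the expected seated height. Handing in.

```bash
python3 -c "
from bench import r
print(r.hand_in())"
```

```text
the job is handed in; nothing more can be done
None
```

I handed the job in at about 30 s: the red puck is in the blue tray and the disc, ring, cup and lid are stacked on the stage, each centred to about 2 mm by camera; the hand-in gave no verdict, and I took no final check picture of the loupe or bottle, though the arm kept clear of both.

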